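# Park the bench scraper in its blade guard

## Robot

A 7-joint arm with a two-finger parallel gripper is mounted at the origin on the work surface. World frame = base frame: x ahead of the robot, y to its left, z up, the work surface at z = 0. Lengths are in mm, angles in rad, forces in N, time in s.
With the tool pointing down it reaches from about 350 to 900 mm from the base axis. Payload 19.9 kg.
Tool frame: the origin (TCP) lies midway between the tips of the shut fingers; the grasp point (between the pads) lies 19 mm behind it; z points along the fingers, y is the line along which they close (so a half turn about z gives the same grasp; the last joint's range is limited). The gripper opens to 94 mm and grips with 3 to 60 N. Pads are 16 mm wide; open, the fingers measure 119 mm over their backs; the gripper's body (75 mm by 177 mm) begins 78 mm behind the grasp point.
Start: joints at [-1.367, 0.417, -0.01, 1.614, 0.005, 1.111, -0.053], TCP at [151.468, 606.344, 175.425] pointing down, gripper open.
Joint ranges: [-2.81, 2.81], [-0.39, 2.02], [-1.27, 1.25], [0.06, 2.57], [-1.19, 4.33], [0.19, 2], [-2.82, 2.82]. Speed limits (rad/s): [1.89, 1.89, 2.39, 2.39, 3.01, 3.01, 3.01].

## Interface

Orientations are given as a 3x3 rotation matrix whose columns are the frame's x, y, z axes.
In Python, from bench import * gives the robot as it stands.
- The arm moves only by the tool move_arm, never from a script. Its argument "plan" is a list of rows, each an object with "offset": the shift along the tool's x, y, z in units of 40 mm (1.0 is 40 mm), a list of three; "turn": the turn about the tool's z in rad; "jaw": the finger opening in mm, from 0 to 94. In form: [{"offset": [tx, ty, tz], "turn": turn, "jaw": jaw}, ...]. A call has 1 to 5 rows; each row shifts and turns the commanded pose from where the row before left it, along the tool's axes as they then stand; what a row does not reach is not made up. A row lasts 1/10 s, in which the tool goes at most 50 mm and 8.59 degrees, less where a joint would pass 70% of its speed; a pose out of reach is approached as far as the arm can. A call is refused whole if a number of a shift passes 1 or a number of a turn 0.15, either way. A call with a gripper value outside its range is refused whole. The fingers move at their own pace and stop on an object; the grip force is fixed at half the most. Time passes only in rows, so rows that do not move let the fingers close. It gives the time, the measured TCP pose, the force, the opening and the grip force at its end, in the units of the state.
- observe(): the state, without advancing time (a new reading comes with each control period).
- get_image(name): name is "side" or "top" or "wrist"; returns the picture (480x640x3 uint8, blue, green, red); there is no depth.
- camera_model(name): a dict with "K" (3x3 intrinsics, pixels), "cam_to_world" (4x4, takes a point from camera to world coordinates). Camera axes: x right, y down, z forward; pixel columns grow to the right and rows downward; lengths in mm; the calibration is good to about 2 mm. A picture is of the moment at which its call begins: read the wrist's pose just before it. camera_model takes no time and is no camera call; for the wrist camera it gives the pose at the moment of the call.
- close_job(): hands the job in; it is judged then, once.
Trained networks look in the newest picture that a camera, given by its name, has taken for a name from the list of things; names that differ only in an ending like _2 or _b are one class to them, and where a whole thing is asked for, a point or a joint stands for the part that bears it (a point fixed in the world has none). Each returns a list of dicts, best first, with "score" (0 to 1); they miss things now and then, are a little off and sometimes report something else, mostly with a low value. They report only what shows in the picture. A call takes as long as a camera call. They do not tell look-alikes from the thing itself.
- search_frame(camera, thing): "position" ([x, y, z] in mm, in world coordinates, good to about 4 mm: the middle of the surface that is visible of it).
- spot_point(camera, thing): "position" ([x, y, z] in mm, in world coordinates, good to about 4 mm: a listed point, or the origin of a listed thing).
The state is a dict: "time_s": time; "joint_pos": joint angles; "dq": joint speeds; "joint_torque": joint torques, N m; "tool_pos": TCP position; "ee_rot": TCP orientation; "contact_force": force on the tool from outside, world axes, zero at the start; "ft_torque": the same for the moment, N m; "width": finger opening in mm; "gripper_force": force on a finger pad.
Only numpy, scipy, OpenCV 4.12 (cv2) and the standard library are available. Lean on these libraries where they do the work, as an engineer would, in place of code of your own. Each camera call takes 0.05 s, during which the arm holds its last target. There are 200 camera calls.

## Task

Without picking it up, slide the red-handled scraper over the bench until its long side lies flush along the aluminium fence, with the blade still outside the white guard block. Then push it from behind along the fence, blade first, into the block's slot until you feel it come up firmly against the hidden stop inside, but do not shove that stop back. Keep the scraper flat on the bench, do not disturb the other things, and leave it parked there.

Things in the scene. Friction and masses are not known exactly. Their poses are not given: they have to be found in the camera images.
- scraper: loose flat scraper, 0.2 to 0.4 kg, 160 x 100 mm. Rear 75 mm (x = -80 to -5): red block handle, full width, 24 mm high, upright faces to push on. Front 85 mm: steel blade, full width, 5 mm thick. Origin: underside, middle of the footprint; x along the tool to the blade edge, y to its left side (sides at y = +-50 mm), z up. Its weight lies about 25 mm behind the origin.
- blade_edge (a point): middle of the blade's front edge, on the scraper at x = +80 mm, 2.5 mm above its underside; axes as the scraper's
- block: white guard block, fixed. Origin: on the bench, middle of the slot mouth; x into the slot (towards the robot's right, turned up to 10 degrees), y towards the fence (away from the robot), z up. Block: x = 0 to 100 mm, y = +-76 mm, 32 mm high. Slot: y = +-52 mm, from the bench up to 10 mm, open to -x only. The scraper starts outside it, blade roughly towards the slot.
- fence (a point): aluminium fence, a straight bar fixed along the block's x, 14 mm thick and 20 mm high, from the slot mouth back 261 mm. This point: on its inner (robot side) face, on the bench, 130 mm back from the mouth, 50 mm to the side of the slot's middle line; axes as the block's. A scraper flush along it is central to the slot. The scraper starts on the robot's side of it.
- stop (a joint): rubber-faced depth stop hidden inside the slot; its front face (stop_face) waits 48 to 70 mm in from the mouth, differently each time. The joint tells only how far it has been shoved back from its setting (m, 0 = as set). Held by friction: it stays put under a firm 4 to 10 N push, slips back at about 14 N and does not spring back.
- jar: small amber jar, 48 mm wide, 65 mm high, bystander; origin under its centre
- beaker: small steel beaker, 60 mm wide, 75 mm high, bystander; origin under its centre
- dish: white ceramic dish, 84 mm wide, 18 mm high, bystander; origin under its centre
- tub: white tub with a red cap, 56 mm wide, 55 mm high, bystander; origin under its centre
- spatula: lab spatula 160 mm long lying on the bench, bystander
- tipbox: blue box 120 x 85 mm, 50 mm high, bystander; origin under its centre
Not all that is in view belongs to the job. What is meant by the scraper is not brown or orange, and is the smaller of those in its own colour.

How it is judged:
By the outcome, as a careful person would: the job done as asked, in the order asked, and still so for the second after the job is handed in, with the robot touching nothing.
It also fails if it takes over 51 s, if anything falls off the work surface, if the arm or the gripper's body presses on something with over 40 N, if the wrist force passes 120 N, or if a joint passes its speed limit or range.

## Working session

There is one attempt and no reset: what is moved stays moved. The work goes in short steps, Python scripts to look and compute and a tool call to move; the robot and the scene stay as the last step left them, time stands still between calls to the robot, and variables do not carry over. Pictures are saved under pics/ and viewed, at most 10 in all, crops included, and the job is handed in when it is done.

Besides the shell and the picture viewer there is one more tool, called after "Call:" by a JSON object that holds its "method" and its "body", one argument or row to a line. move_arm: Moves the arm, as the interface text tells. Its arguments: {"type":"object","properties":{"plan":{"type":"array"}},"required":["plan"]}

```bash
mkdir -p pics; cat > h.py <<'E'
from bench import *
import numpy as np, cv2
def ray(cam,uv,z):
    m=camera_model(cam);K=np.array(m["K"]);T=np.array(m["cam_to_world"])
    d=T[:3,:3]@np.linalg.solve(K,[uv[0],uv[1],1.]);o=T[:3,3]
    return o+d*(z-o[2])/d[2]
def proj(cam,p):
    m=camera_model(cam);K=np.array(m["K"]);T=np.linalg.inv(np.array(m["cam_to_world"]))
    q=K@(T[:3,:3]@np.array(p)+T[:3,3]);return q[:2]/q[2]
E
python3 - <<'E'
from h import *
s=observe();print(s["time_s"],s["tool_pos"],np.round(s["ee_rot"],3).tolist(),s["contact_force"],s["width"])
for c in ["top","side"]:
    cv2.imwrite(f"pics/{c}0.png",get_image(c))
for c,t in [("top","scraper"),("top","blade_edge"),("top","block"),("top","fence"),("side","scraper"),("side","block"),("side","fence"),("side","blade_edge")]:
    print(c,t,[(np.round(r["position"]).tolist(),round(r["score"],2),proj(c,r["position"]).round().tolist()) for r in spot_point(c,t)])
E
```

```text
0.0 [151.38605132 605.94872687 174.83759928] [[-0.97, 0.242, -0.0], [0.242, 0.97, -0.001], [-0.0, -0.001, -1.0]] [1.04090886 0.70666528 0.0404879 ] 93.80525534781597
top scraper [([555.0, 34.0, -1.0], 0.93, [332.0, 230.0]), ([215.0, -288.0, -2.0], 0.93, [455.0, 366.0]), ([342.0, 3.0, -1.0], 0.83, [342.0, 313.0]), ([242.0, 256.0, 1.0], 0.61, [242.0, 350.0]), ([752.0, -188.0, -2.0], 0.53, [417.0, 160.0])]
top blade_edge [([279.0, -33.0, 2.0], 0.81, [356.0, 338.0]), ([276.0, 357.0, 2.0], 0.7, [202.0, 336.0]), ([294.0, -211.0, 1.0], 0.67, [426.0, 334.0]), ([572.0, -48.0, 4.0], 0.55, [364.0, 224.0]), ([443.0, 338.0, -0.0], 0.46, [214.0, 270.0])]
top block [([623.0, -137.0, -1.0], 0.94, [397.0, 207.0])]
top fence [([426.0, -190.0, -0.0], 0.75, [417.0, 282.0]), ([644.0, 6.0, 0.0], 0.71, [344.0, 197.0]), ([570.0, -48.0, 4.0], 0.71, [364.0, 225.0]), ([622.0, -135.0, -1.0], 0.71, [397.0, 207.0])]
side scraper [([343.0, 8.0, -3.0], 0.81, [250.0, 263.0]), ([234.0, 261.0, 0.0], 0.8, [214.0, 184.0]), ([556.0, 34.0, -1.0], 0.63, [346.0, 254.0]), ([213.0, -288.0, -4.0], 0.62, [169.0, 386.0])]
side block [([620.0, -135.0, 2.0], 0.88, [380.0, 316.0])]
side fence [([648.0, 2.0, -1.0], 0.79, [387.0, 266.0]), ([412.0, -281.0, -1.0], 0.2, [276.0, 382.0])]
side blade_edge [([298.0, -211.0, -3.0], 0.93, [219.0, 349.0]), ([271.0, 361.0, 5.0], 0.83, [232.0, 157.0]), ([572.0, -46.0, 4.0], 0.79, [355.0, 281.0]), ([272.0, -41.0, 3.0], 0.73, [215.0, 278.0])]
```

View pics/top0.png

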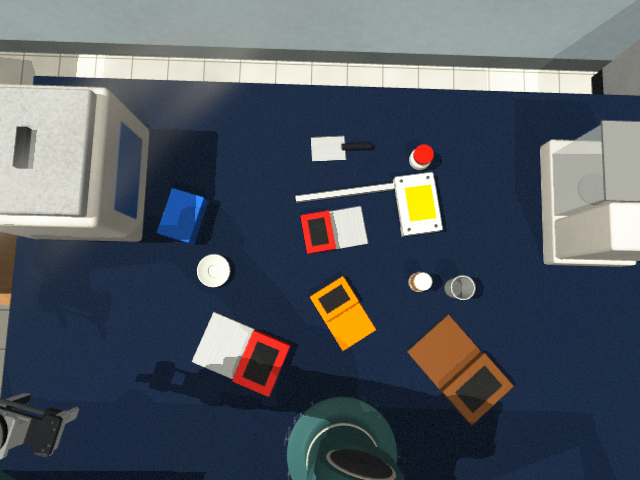

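View pics/side0.png

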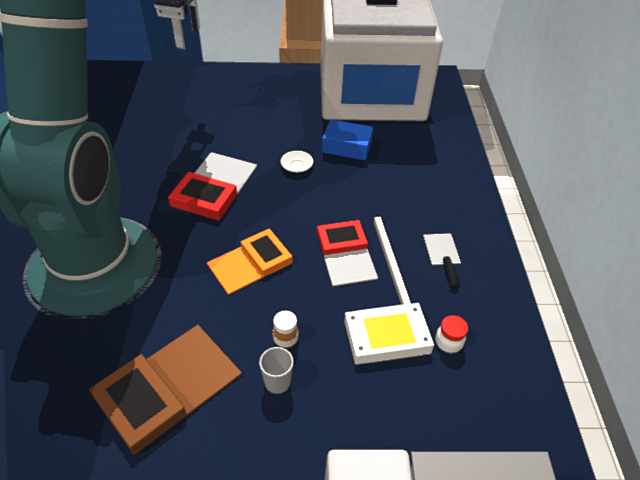

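The top view (top0) shows two red scrapers, a small one at (332,230) and a larger one at (242,350). There is also an orange one at (343,313) and a brown one at (460,370). The small red one beside the fence fits: it is red, and the smaller of the two reds. The fence runs (296,199)–(395,186) and the block is at (418,204). I'll confirm this in an enlarged crop.

```bash
python3 - <<'E'
from h import *
a=cv2.imread("pics/top0.png")[165:285,285:445];cv2.imwrite("pics/crop.png",cv2.resize(a,None,fx=5,fy=5,interpolation=cv2.INTER_CUBIC))
for c in ["top"]:
  for p in [(555,34,0),(242,256,0)]:print(proj(c,p))
print(camera_model("top")["cam_to_world"],camera_model("wrist")["cam_to_world"],camera_model("wrist")["K"])
E
```

```text
[332.31484355 230.21235978]
[241.87670669 350.20224127]
[[ 2.49891638e-02 -9.93312308e-01  1.12721779e-01  3.85706654e+02]
 [-9.99475519e-01 -2.71476873e-02 -1.76547472e-02  7.88925960e+01]
 [ 2.05968133e-02 -1.12221482e-01 -9.93469733e-01  1.15836377e+03]
 [ 0.00000000e+00  0.00000000e+00  0.00000000e+00  1.00000000e+00]] [[ 2.42302184e-01  9.41854355e-01  2.32808988e-01  8.42344758e+01]
 [ 9.70200773e-01 -2.35305431e-01 -5.78084227e-02  6.22385201e+02]
 [ 3.34104724e-04  2.39878568e-01 -9.70802844e-01  3.85121829e+02]
 [ 0.00000000e+00  0.00000000e+00  0.00000000e+00  1.00000000e+00]] [[331.85262291   0.         319.83885598]
 [  0.         331.85262291 238.46263487]
 [  0.           0.           1.        ]]
```

View pics/crop.png

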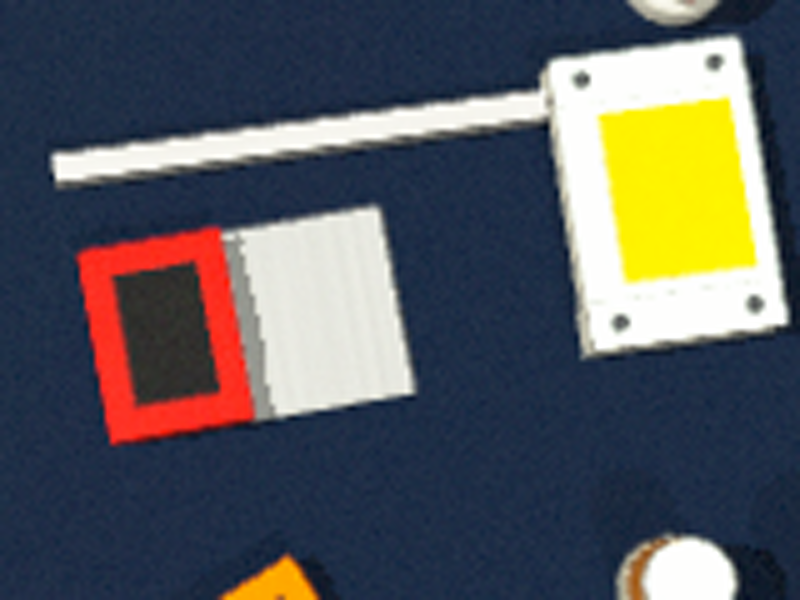

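The crop confirms it: small red-handled scraper, handle corners at about (78,255), (220,228), (253,420) and (112,442), blade edge (380,206)–(414,393), and the fence and block with its yellow label to the right. Next I'll work out the geometry.

```bash
python3 - <<'E'
from h import *
def P(u,v,z):return ray("top",(u/5+285-.4,v/5+165-.4),z)
f=[P(57,181,20),P(545,118,20)]; fo=[P(52,153,20),P(545,92,20)]
b=[P(*q,32) for q in [(550,62),(740,38),(788,325),(585,355)]]
h=[P(*q,24) for q in [(78,255),(220,228),(253,420),(112,442)]]
e=[P(*q,5) for q in [(380,206),(414,393)]]
for n,l in zip(("fin","fout","block","handle","edge"),(f,fo,b,h,e)):
    print(n,[p[:2].round(1).tolist() for p in l],[round(float(np.linalg.norm(l[i]-l[i-1])),1) for i in range(len(l))])
d=f[1]-f[0];print("fence dir",np.degrees(np.arctan2(d[1],d[0])))
for a,c in [(h[0],h[1]),(h[3],h[2]),(b[0],b[1]),(b[3],b[2]),(h[0],e[0]),(h[3],e[1])]:
    d=c-a;print(np.degrees(np.arctan2(d[1],d[0])).round(2))
for a,c in [(h[3],h[0]),(e[1],e[0]),(b[3],b[0])]:
    d=c-a;print("perp",np.degrees(np.arctan2(d[1],d[0])).round(2))
E
```

```text
fin [[626.3, 130.5], [667.2, -122.6]] [256.4, 256.4]
fout [[641.0, 133.6], [681.1, -122.5]] [259.2, 259.2]
block [[693.9, -122.9], [709.7, -221.8], [559.8, -246.0], [541.4, -141.8]] [153.7, 100.1, 151.9, 105.8]
handle [[587.1, 118.3], [603.3, 45.7], [504.3, 26.5], [491.1, 98.1]] [98.1, 74.4, 100.8, 72.8]
edge [[621.1, -38.7], [522.7, -57.9]] [100.3, 100.3]
fence dir -80.82330330040381
-77.43
-79.55
-80.93
-79.99
-77.78
-78.55
perp 11.91
perp 11.07
perp 7.09
```

Call:
{"method": "move_arm", "body": {
  "plan": [
    {"offset": [-0.3,-0.9,0],"turn": -0.135,"jaw": 46},
    {"offset": [-0.35,-0.95,0],"turn": -0.135,"jaw": 46},
    {"offset": [-0.39,-1,0],"turn": -0.135,"jaw": 46},
    {"offset": [-0.39,-1,0],"turn": 0,"jaw": 46},
    {"offset": [-0.39,-1,0],"turn": 0,"jaw": 46}
  ]
}}

```text
time_s: 1.0
tool_pos: [224.9, 414.1, 175.6]
ee_rot: [[-0.987, -0.16, 0.0], [-0.16, 0.987, 0.0], [-0.0, 0.0, -1.0]]
contact_force: [1.0, 1.1, 0.6]
width: 57.3
gripper_force: 0.0
```

Call:
{"method": "move_arm", "body": {
  "plan": [
    {"offset": [-0.39,-1,0],"turn": 0,"jaw": 46},
    {"offset": [-0.39,-1,0],"turn": 0,"jaw": 46},
    {"offset": [-0.39,-1,0],"turn": 0,"jaw": 46},
    {"offset": [-0.39,-1,0],"turn": 0,"jaw": 46},
    {"offset": [-0.39,-1,0],"turn": 0,"jaw": 46}
  ]
}}

```text
time_s: 1.5
tool_pos: [333.9, 229.1, 175.8]
ee_rot: [[-0.987, -0.16, 0.001], [-0.16, 0.987, 0.001], [-0.001, 0.001, -1.0]]
contact_force: [0.2, 0.9, -0.4]
width: 46.0
gripper_force: 0.0
```

Call:
{"method": "move_arm", "body": {
  "plan": [
    {"offset": [-0.5,-0.95,0],"turn": 0,"jaw": 46},
    {"offset": [-0.5,-0.95,0],"turn": 0,"jaw": 46},
    {"offset": [-0.5,-0.95,0],"turn": 0,"jaw": 46},
    {"offset": [-0.5,-0.95,0],"turn": 0,"jaw": 46},
    {"offset": [-0.5,-0.9,0],"turn": 0,"jaw": 46}
  ]
}}

```text
time_s: 2.0
tool_pos: [462.9, 59.3, 175.8]
ee_rot: [[-0.987, -0.159, 0.001], [-0.159, 0.987, 0.0], [-0.001, 0.0, -1.0]]
contact_force: [0.7, 0.7, -0.1]
width: 46.1
gripper_force: 0.0
```

Call:
{"method": "move_arm", "body": {
  "plan": [
    {"offset": [0,0,0],"turn": 0,"jaw": 46}
  ]
}}

```text
time_s: 2.1
tool_pos: [464.2, 56.8, 175.7]
ee_rot: [[-0.988, -0.154, 0.001], [-0.154, 0.988, -0.001], [-0.001, -0.001, -1.0]]
contact_force: [-0.4, 0.4, 0.4]
width: 46.2
gripper_force: 0.0
```

```bash
python3 - <<'E'
from h import *
s=observe();print(s["time_s"],s["tool_pos"],s["contact_force"])
M=camera_model("wrist");np.save("M1.npy",np.array(M["cam_to_world"]))
cv2.imwrite("pics/w1.png",get_image("wrist"))
for t in ["scraper","blade_edge","block","fence"]:
    print(t,[(np.round(r["position"],1).tolist(),round(r["score"],2)) for r in spot_point("wrist",t)][:3])
E
```

```text
2.1 [464.15765447  56.81452757 175.69552764] [-0.42805893  0.44551449  0.39148298]
scraper [([237.6, 260.1, -1.3], 0.96), ([553.0, 31.0, -0.6], 0.95), ([342.7, 4.2, 3.4], 0.69)]
blade_edge [([571.0, -45.6, 4.0], 0.81), ([297.7, -211.7, 5.7], 0.8), ([279.9, 356.9, 1.8], 0.57)]
block [([618.3, -131.5, 0.0], 0.9)]
fence []
```

View pics/w1.png

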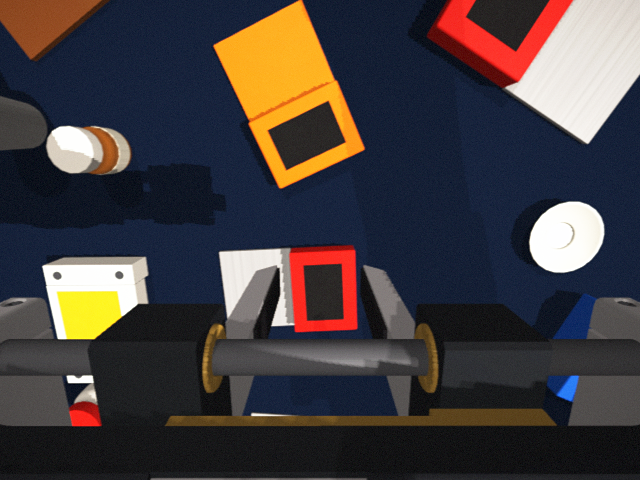

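The wrist view (w1) shows the scraper handle at (291..357, 247..331), with the fence hidden behind the gripper. I'll check that against the top-view measurement.

```bash
python3 - <<'E'
from h import *
for q,z in [((291,248),24),((354,247),24),((357,330),24),((296,331),24),((220,251),5),((46,268),32),((147,258),32)]:
    print(q,ray("wrist",q,z).round(1)[:2])
# two-view height: triangulate handle rear-near corner, top vs wrist
def L(c,uv):
    m=camera_model(c);T=np.array(m["cam_to_world"]);K=np.array(m["K"])
    d=T[:3,:3]@np.linalg.solve(K,[*uv,1.]);return T[:3,3],d/np.linalg.norm(d)
for a,b in [((112,442),(354,247)),((253,420),(291,248))]:
    o1,d1=L("top",(a[0]/5+284.6,a[1]/5+164.6));o2,d2=L("wrist",b)
    t=np.linalg.lstsq(np.c_[d1,-d2],o2-o1,rcond=None)[0];print((o1+t[0]*d1).round(1),(o2+t[1]*d2).round(1))
E
```

```text
(291, 248) [497.3  34.2]
(354, 247) [484.7 104.2]
(357, 330) [585.9 127. ]
(296, 331) [599.1  54.7]
(220, 251) [520.1 -49.5]
(46, 268) [ 562.2 -233.1]
(147, 258) [ 532.2 -121.9]
[491.5  98.2  19.9] [485.9 104.9  19.5]
[508.1  24.8 -12.7] [508.   32.6 -13.1]
```

```bash
python3 - <<'E'
from h import *
M=np.load("M1.npy");N=np.array(camera_model("wrist")["cam_to_world"]);print(M.round(3).tolist());print(N.round(3).tolist(),observe()["tool_pos"])
K=np.array(camera_model("wrist")["K"])
for p in [(504.3,26.5,0),(491.1,98.1,0),(587.1,118.3,24),(603.3,45.7,24),(522.7,-57.9,0)]:
    q=np.linalg.inv(M)@[*p,1];q=K@q[:3];print((q/q[2]).round(1)[:2])
E
```

```text
[[-0.154, 0.959, 0.238, 395.445], [0.988, 0.15, 0.036, 45.699], [-0.001, 0.241, -0.971, 385.356], [0.0, 0.0, 0.0, 1.0]]
[[-0.161, 0.958, 0.237, 393.077], [0.987, 0.156, 0.039, 50.036], [0.0, 0.24, -0.971, 385.227], [0.0, 0.0, 0.0, 1.0]] [461.4330877   61.93242511 175.49564128]
[290.5 245.6]
[351.1 244. ]
[355.3 327.9]
[293.7 331.5]
[219.2 249.8]
```

Call:
{"method": "move_arm", "body": {
  "plan": [
    {"offset": [0,-0.2,0.9],"turn": 0,"jaw": 46},
    {"offset": [0,0,0.95],"turn": 0,"jaw": 46},
    {"offset": [0,0,0.95],"turn": 0,"jaw": 46},
    {"offset": [0,0,0.9],"turn": 0,"jaw": 46},
    {"offset": [0,0,0.4],"turn": 0,"jaw": 46}
  ]
}}

```text
time_s: 2.85
tool_pos: [461.4, 53.8, 9.0]
ee_rot: [[-0.987, -0.161, -0.003], [-0.161, 0.987, -0.001], [0.003, -0.0, -1.0]]
contact_force: [0.0, 0.3, 0.3]
width: 46.2
gripper_force: 0.0
```

Call:
{"method": "move_arm", "body": {
  "plan": [
    {"offset": [-0.2,0,0],"turn": 0,"jaw": 46},
    {"offset": [-0.2,0,0],"turn": 0,"jaw": 46},
    {"offset": [-0.1,0,0],"turn": 0,"jaw": 46}
  ]
}}

```text
time_s: 3.15
tool_pos: [484.9, 57.0, 12.8]
ee_rot: [[-0.987, -0.16, 0.002], [-0.16, 0.987, 0.001], [-0.002, 0.0, -1.0]]
contact_force: [0.5, -0.4, -0.0]
width: 45.7
gripper_force: 0.0
```

Call:
{"method": "move_arm", "body": {
  "plan": [
    {"offset": [-0.12,0,0],"turn": 0,"jaw": 46},
    {"offset": [-0.12,0,0],"turn": 0,"jaw": 46},
    {"offset": [-0.12,0,0],"turn": 0,"jaw": 46},
    {"offset": [-0.12,0,0],"turn": 0,"jaw": 46}
  ]
}}

```text
time_s: 3.55
tool_pos: [502.4, 59.4, 11.7]
ee_rot: [[-0.987, -0.16, 0.0], [-0.16, 0.987, 0.0], [-0.0, -0.0, -1.0]]
contact_force: [-0.3, -0.4, 0.3]
width: 45.5
gripper_force: 0.0
```

Call:
{"method": "move_arm", "body": {
  "plan": [
    {"offset": [-0.12,0,0],"turn": 0,"jaw": 46},
    {"offset": [-0.12,0,0],"turn": 0,"jaw": 46},
    {"offset": [-0.12,0,0],"turn": 0,"jaw": 46}
  ]
}}

```text
time_s: 3.85
tool_pos: [516.5, 61.6, 11.5]
ee_rot: [[-0.987, -0.159, -0.0], [-0.159, 0.987, -0.0], [0.0, -0.0, -1.0]]
contact_force: [0.2, -0.6, 0.9]
width: 46.1
gripper_force: 0.0
```

```bash
python3 - <<'E'
from h import *
s=observe();print(s["time_s"],s["tool_pos"],s["contact_force"])
a=get_image("top")[165:285,285:445];cv2.imwrite("pics/crop2.png",cv2.resize(a,None,fx=5,fy=5,interpolation=cv2.INTER_CUBIC))
E
```

```text
3.85 [516.5032641   61.64956748  11.45712918] [ 0.19502303 -0.61818339  0.8833964 ]
```

View pics/crop2.png

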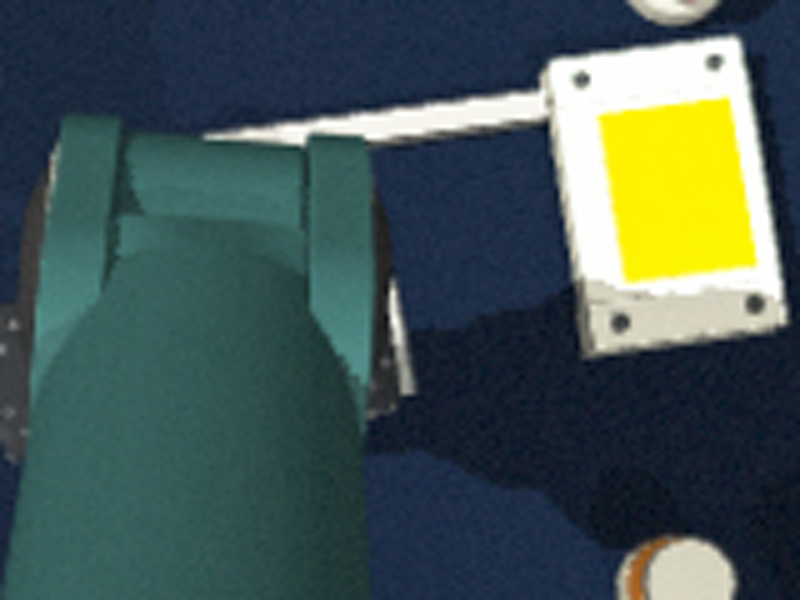

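The top view is mostly blocked by the arm, but the blade's near corner is still at (414,393), so I need another view.

```bash
python3 - <<'E'
from h import *
a=get_image("side")[190:350,270:450];w=get_image("wrist")
cv2.imwrite("pics/c3.png",np.hstack([cv2.resize(a,(450,400),interpolation=cv2.INTER_CUBIC),cv2.resize(w[:, 160:520],(300,400))]))
for c in("side","wrist"):
  for t in ["scraper","blade_edge"]:
    print(c,t,[(np.round(r["position"],1).tolist(),round(r["score"],2)) for r in spot_point(c,t)])
E
```

```text
side scraper [([556.0, 34.3, -0.9], 0.97), ([211.4, -289.3, -1.9], 0.88), ([344.9, 5.0, -3.5], 0.76), ([240.4, 263.7, 0.3], 0.68)]
side blade_edge [([272.6, 358.7, 3.3], 0.87), ([275.5, -40.9, 5.3], 0.87), ([297.5, -208.5, -4.0], 0.86), ([573.1, -49.6, 0.9], 0.78)]
wrist scraper [([553.8, 28.9, 1.8], 0.66), ([572.5, -45.8, 6.5], 0.43)]
wrist blade_edge [([570.2, -46.5, 4.9], 0.67)]
```

View pics/c3.png

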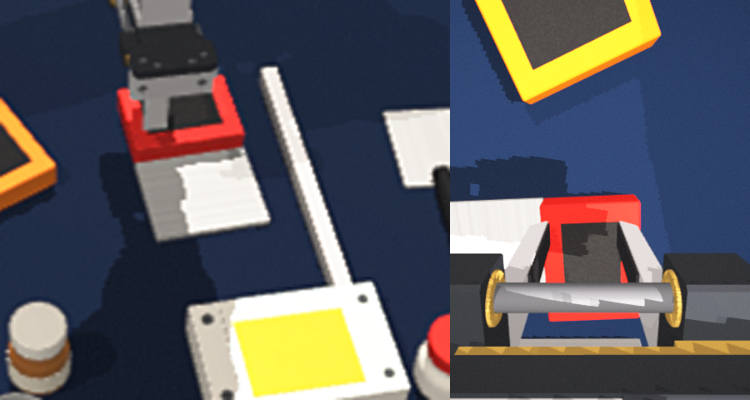

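```bash
python3 - <<'E'
from h import *
s=observe();p=np.array(s["tool_pos"]);R=np.array(s["ee_rot"]);print(s["time_s"],p)
for x in (-8,8):
  for y in(-35,-23,23,35):
    print(x,y,proj("wrist",p+R@[x,y,0]).round(0),proj("wrist",p+R@[x,y,-40]).round(0),proj("side",p+R@[x,y,0]).round(0), ((proj("side",p+R@[x,y,0])-[270,190])*2.5).round())
for q in [(504.3,26.5,24),(491.1,98.1,24),(504.3,26.5,0),(491.1,98.1,0)]: print(proj("wrist",q).round(),((proj("side",q)-[270,190])*2.5).round())
E
ls; ls -la pics
```

```text
4.2 [515.92687362  61.5740324   11.47341801]
-8 -35 [268. 276.] [258. 301.] [334. 252.] [160. 156.]
-8 -23 [286. 276.] [279. 301.] [333. 248.] [157. 146.]
-8 23 [355. 276.] [363. 301.] [329. 234.] [148. 109.]
-8 35 [373. 276.] [384. 301.] [328. 230.] [145.  99.]
8 -35 [268. 253.] [256. 273.] [327. 253.] [142. 158.]
8 -23 [286. 253.] [278. 273.] [326. 249.] [140. 148.]
8 23 [356. 253.] [364. 273.] [322. 234.] [131. 111.]
8 35 [374. 253.] [386. 273.] [321. 230.] [128. 101.]
[268. 244.] [132. 148.]
[386. 242.] [116.  89.]
[273. 235.] [131. 166.]
[379. 233.] [116. 107.]
M1.npy
h.py
pics
total 2616
drwxr-xr-x 2 agent agent   4096 Nov 30 01:01 .
drwxr-xr-x 3 agent agent   4096 Nov 30 01:00 ..
-rw-r--r-- 1 agent agent 379551 Nov 30 01:01 c3.png
-rw-r--r-- 1 agent agent 449585 Nov 30 00:58 crop.png
-rw-r--r-- 1 agent agent 458519 Nov 30 01:01 crop2.png
-rw-r--r-- 1 agent agent 376367 Nov 30 00:58 side0.png
-rw-r--r-- 1 agent agent 487311 Nov 30 00:58 top0.png
-rw-r--r-- 1 agent agent 515290 Nov 30 01:00 w1.png
```

The fingers are above the handle. When opened, the fingertips swing back from the TCP, by about 30 mm according to the side picture, so nothing has been touched. I'll retreat, shut the fingers so the tips sit at the TCP, and push with them shut.

Call:
{"method": "move_arm", "body": {
  "plan": [
    {"offset": [0.6,0,-0.3],"turn": 0,"jaw": 46},
    {"offset": [0.5,-0.43,0],"turn": 0,"jaw": 46},
    {"offset": [0,0,0],"turn": 0,"jaw": 0},
    {"offset": [0,0,0],"turn": 0,"jaw": 0},
    {"offset": [0,0,0],"turn": 0,"jaw": 0}
  ]
}}

```text
time_s: 4.7
tool_pos: [476.0, 38.1, 23.5]
ee_rot: [[-0.987, -0.16, 0.0], [-0.16, 0.987, 0.0], [-0.0, -0.0, -1.0]]
contact_force: [0.1, -0.4, 0.5]
width: 25.5
gripper_force: 0.0
```

Call:
{"method": "move_arm", "body": {
  "plan": [
    {"offset": [0,0,0],"turn": 0,"jaw": 0},
    {"offset": [0,0,0.1],"turn": 0,"jaw": 0},
    {"offset": [0,0,0.15],"turn": 0,"jaw": 0}
  ]
}}

```text
time_s: 5.0
tool_pos: [475.7, 37.9, 13.2]
ee_rot: [[-0.987, -0.16, 0.0], [-0.16, 0.987, 0.0], [-0.0, -0.0, -1.0]]
contact_force: [0.9, -0.4, 0.1]
width: 1.9
gripper_force: 0.0
```

```bash
python3 - <<'E'
from h import *
a=get_image("side")[190:350,250:430];w=get_image("wrist")
cv2.imwrite("pics/c4.png",np.hstack([cv2.resize(a,(450,400),interpolation=cv2.INTER_CUBIC),cv2.resize(w[200:360, 250:400],None,fx=2,fy=2.5)]))
s=observe();p=np.array(s["tool_pos"]);R=np.array(s["ee_rot"]);print(s["time_s"],p,s["width"])
for y in(-12,12):print(((proj("side",p+R@[-8,y,0])-[250,190])*2.5).round())
E
```

```text
5.1 [474.89308824  37.60026587  12.5259634 ] 0.42958911084129187
[160. 156.]
[155. 136.]
```

View pics/c4.png

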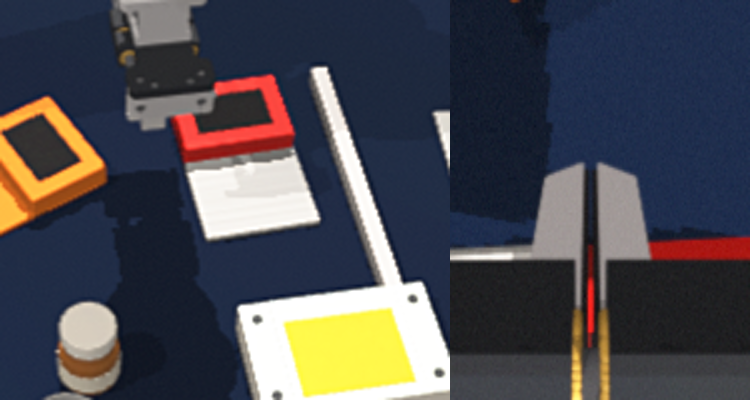

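The tips look about 20–25 mm higher than the reported TCP, both in the side view (tip at (150,128)) and in the wrist view. I'll feel for the bench here, clear of everything.

Call:
{"method": "move_arm", "body": {
  "plan": [
    {"offset": [0,0,0.1],"turn": 0,"jaw": 0},
    {"offset": [0,0,0.1],"turn": 0,"jaw": 0}
  ]
}}

```text
time_s: 5.3
tool_pos: [475.5, 37.6, 5.2]
ee_rot: [[-0.987, -0.16, 0.0], [-0.16, 0.987, -0.0], [-0.0, -0.0, -1.0]]
contact_force: [0.9, -1.1, 0.2]
width: 0.7
gripper_force: 0.0
```

Call:
{"method": "move_arm", "body": {
  "plan": [
    {"offset": [0,0,0.08],"turn": 0,"jaw": 0}
  ]
}}

```text
time_s: 5.4
tool_pos: [475.4, 37.6, 1.9]
ee_rot: [[-0.987, -0.159, -0.0], [-0.159, 0.987, -0.0], [0.0, -0.0, -1.0]]
contact_force: [1.0, -0.6, 0.6]
width: 0.0
gripper_force: 0.0
```

Call:
{"method": "move_arm", "body": {
  "plan": [
    {"offset": [0,0,0.05],"turn": 0,"jaw": 0}
  ]
}}

```text
time_s: 5.5
tool_pos: [475.3, 37.6, -0.1]
ee_rot: [[-0.987, -0.159, -0.0], [-0.159, 0.987, -0.0], [0.0, -0.0, -1.0]]
contact_force: [-0.3, -0.1, -0.5]
width: 0.5
gripper_force: 0.0
```

Call:
{"method": "move_arm", "body": {
  "plan": [
    {"offset": [0,0,0.07],"turn": 0,"jaw": 0},
    {"offset": [0,0,0.07],"turn": 0,"jaw": 0}
  ]
}}

```text
time_s: 5.7
tool_pos: [475.5, 37.6, -5.5]
ee_rot: [[-0.987, -0.16, 0.0], [-0.16, 0.987, -0.0], [-0.0, -0.0, -1.0]]
contact_force: [0.5, -0.4, 0.6]
width: 0.1
gripper_force: 0.0
```

Call:
{"method": "move_arm", "body": {
  "plan": [
    {"offset": [0,0,0.05],"turn": 0,"jaw": 0},
    {"offset": [0,0,0.05],"turn": 0,"jaw": 0}
  ]
}}

```text
time_s: 5.9
tool_pos: [475.4, 37.6, -9.5]
ee_rot: [[-0.987, -0.159, 0.0], [-0.159, 0.987, -0.0], [0.0, -0.0, -1.0]]
contact_force: [0.1, 0.4, 0.4]
width: 0.4
gripper_force: 0.0
```

```bash
python3 - <<'E'
from h import *
a=get_image("side")[190:350,250:430]
cv2.imwrite("pics/c5.png",cv2.resize(a,(540,480),interpolation=cv2.INTER_CUBIC))
s=observe();p=np.array(s["tool_pos"]);print(s["time_s"],p,s["contact_force"])
for z in (0,10,20,30):print(z,((proj("side",[p[0],p[1],z])-[250,190])*3).round())
E
```

```text
5.95 [475.29855978  37.60354328  -9.71085592] [-0.59483536 -0.14629091 -0.36293297]
0 [179. 187.]
10 [179. 179.]
20 [179. 170.]
30 [179. 161.]
```

View pics/c5.png

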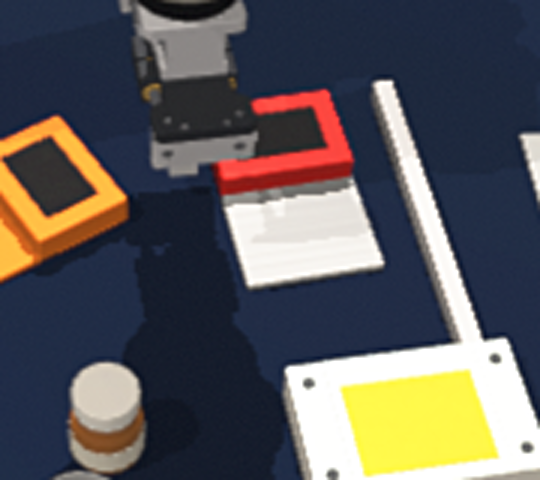

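Call:
{"method": "move_arm", "body": {
  "plan": [
    {"offset": [0,0,0.1],"turn": 0,"jaw": 0},
    {"offset": [0,0,0.1],"turn": 0,"jaw": 0}
  ]
}}

```text
time_s: 6.15
tool_pos: [475.5, 37.7, -17.5]
ee_rot: [[-0.987, -0.16, 0.0], [-0.16, 0.987, -0.0], [-0.0, -0.0, -1.0]]
contact_force: [0.5, -0.1, 0.0]
width: 0.5
gripper_force: 0.0
```

Call:
{"method": "move_arm", "body": {
  "plan": [
    {"offset": [0,0,0.05],"turn": 0,"jaw": 0}
  ]
}}

```text
time_s: 6.25
tool_pos: [475.2, 37.6, -19.8]
ee_rot: [[-0.987, -0.16, -0.0], [-0.16, 0.987, -0.0], [0.0, -0.0, -1.0]]
contact_force: [0.3, 0.7, -0.5]
width: 0.3
gripper_force: 0.0
```

Call:
{"method": "move_arm", "body": {
  "plan": [
    {"offset": [0,0,0.05],"turn": 0,"jaw": 0}
  ]
}}

```text
time_s: 6.35
tool_pos: [475.3, 37.6, -21.6]
ee_rot: [[-0.987, -0.159, -0.0], [-0.159, 0.987, -0.0], [0.0, -0.0, -1.0]]
contact_force: [-0.5, 0.8, 0.1]
width: 0.3
gripper_force: 0.0
```

Call:
{"method": "move_arm", "body": {
  "plan": [
    {"offset": [0,0,0.05],"turn": 0,"jaw": 0}
  ]
}}

```text
time_s: 6.45
tool_pos: [475.4, 37.6, -23.5]
ee_rot: [[-0.987, -0.159, 0.0], [-0.159, 0.987, -0.0], [-0.0, -0.0, -1.0]]
contact_force: [0.1, -0.4, 0.1]
width: 0.4
gripper_force: 0.0
```

Call:
{"method": "move_arm", "body": {
  "plan": [
    {"offset": [-0.1,0,-0.08],"turn": 0,"jaw": 0},
    {"offset": [-0.15,0,0],"turn": 0,"jaw": 0},
    {"offset": [-0.15,0,0],"turn": 0,"jaw": 0}
  ]
}}

```text
time_s: 6.75
tool_pos: [492.1, 40.4, -19.8]
ee_rot: [[-0.987, -0.16, 0.001], [-0.16, 0.987, 0.0], [-0.001, -0.0, -1.0]]
contact_force: [-0.4, 0.5, 0.4]
width: 0.2
gripper_force: 0.0
```

Call:
{"method": "move_arm", "body": {
  "plan": [
    {"offset": [-0.12,0,0],"turn": 0,"jaw": 0},
    {"offset": [-0.12,0,0],"turn": 0,"jaw": 0}
  ]
}}

```text
time_s: 6.95
tool_pos: [500.7, 41.8, -20.2]
ee_rot: [[-0.987, -0.16, -0.001], [-0.16, 0.987, -0.0], [0.001, 0.0, -1.0]]
contact_force: [-3.0, 0.3, 1.7]
width: 0.4
gripper_force: 1.8
```

```bash
python3 - <<'E'
from h import *
s=observe();print(s["time_s"],s["tool_pos"],s["contact_force"])
for c in("side","wrist","top"):
  get_image(c)
  for t in ["scraper","blade_edge"]:
    print(c,t,[(np.round(r["position"],1).tolist(),round(r["score"],2)) for r in spot_point(c,t) if r["position"][0]>480])
E
```

```text
6.95 [500.70193977  41.79660236 -20.22847662] [-2.97115509  0.31202379  1.68049759]
side scraper [([563.8, 33.8, -0.5], 0.62)]
side blade_edge [([575.3, -47.2, 2.6], 0.76)]
wrist scraper []
wrist blade_edge [([575.8, -48.9, 5.3], 0.93)]
top scraper [([619.5, -132.4, -2.1], 0.31)]
top blade_edge []
```

Call:
{"method": "move_arm", "body": {
  "plan": [
    {"offset": [-0.12,0,0],"turn": 0,"jaw": 0},
    {"offset": [-0.12,0,0],"turn": 0,"jaw": 0},
    {"offset": [-0.12,0,0],"turn": 0,"jaw": 0},
    {"offset": [-0.12,0,0],"turn": 0,"jaw": 0}
  ]
}}

```text
time_s: 7.8
tool_pos: [519.9, 44.8, -20.2]
ee_rot: [[-0.987, -0.16, -0.0], [-0.16, 0.987, -0.0], [0.0, -0.0, -1.0]]
contact_force: [-3.1, -0.0, 2.0]
width: 0.3
gripper_force: 1.7
```

Call:
{"method": "move_arm", "body": {
  "plan": [
    {"offset": [-0.06,0,0],"turn": 0,"jaw": 0},
    {"offset": [-0.06,0,0],"turn": 0,"jaw": 0}
  ]
}}

```text
time_s: 8.0
tool_pos: [524.5, 45.5, -20.2]
ee_rot: [[-0.987, -0.159, -0.0], [-0.159, 0.987, -0.0], [0.0, -0.0, -1.0]]
contact_force: [-2.9, 0.8, 2.5]
width: 0.2
gripper_force: 1.6
```

Call:
{"method": "move_arm", "body": {
  "plan": [
    {"offset": [-0.06,0,0],"turn": 0,"jaw": 0},
    {"offset": [-0.06,0,0],"turn": 0,"jaw": 0}
  ]
}}

```text
time_s: 8.2
tool_pos: [529.4, 46.3, -20.1]
ee_rot: [[-0.987, -0.16, 0.0], [-0.16, 0.987, -0.0], [-0.0, -0.0, -1.0]]
contact_force: [-1.5, -0.7, -1.2]
width: 0.3
gripper_force: 0.7
```

```bash
python3 - <<'E'
from h import *
s=observe();print(s["time_s"],s["tool_pos"],s["contact_force"])
get_image("side");w=get_image("wrist")
for c in("side","wrist"):
  for t in ["scraper","blade_edge"]:
    print(c,t,[(np.round(r["position"],1).tolist(),round(r["score"],2)) for r in spot_point(c,t) if r["position"][0]>480])
E
```

```text
8.2 [529.35579988  46.33204304 -20.14541903] [-1.49419868 -0.7163633  -1.15799543]
side scraper [([592.5, 37.6, -0.6], 0.81), ([756.1, -192.1, 1.7], 0.72)]
side blade_edge [([604.2, -45.8, 6.4], 0.95)]
wrist scraper []
wrist blade_edge [([603.0, -42.0, 3.6], 0.94)]
```

Call:
{"method": "move_arm", "body": {
  "plan": [
    {"offset": [-0.05,0,0],"turn": 0,"jaw": 0},
    {"offset": [-0.05,0,0],"turn": 0,"jaw": 0}
  ]
}}

```text
time_s: 8.7
tool_pos: [529.5, 46.3, -20.6]
ee_rot: [[-0.987, -0.159, -0.007], [-0.159, 0.987, -0.0], [0.007, 0.001, -1.0]]
contact_force: [-29.2, -4.2, 23.8]
width: 0.3
gripper_force: 14.9
```

Call:
{"method": "move_arm", "body": {
  "plan": [
    {"offset": [-0.04,0,0],"turn": 0,"jaw": 0},
    {"offset": [-0.04,0,0],"turn": 0,"jaw": 0}
  ]
}}

```text
time_s: 8.9
tool_pos: [529.5, 46.3, -21.2]
ee_rot: [[-0.987, -0.159, -0.013], [-0.159, 0.987, -0.001], [0.013, 0.001, -1.0]]
contact_force: [-45.5, -6.7, 36.0]
width: 0.3
gripper_force: 23.1
```

Call:
{"method": "move_arm", "body": {
  "plan": [
    {"offset": [-0.03,0,0],"turn": 0,"jaw": 0}
  ]
}}

```text
time_s: 9.0
tool_pos: [529.5, 46.3, -21.4]
ee_rot: [[-0.987, -0.159, -0.015], [-0.159, 0.987, -0.001], [0.015, 0.002, -1.0]]
contact_force: [-50.9, -7.5, 41.5]
width: 0.5
gripper_force: 25.9
```

The scraper is flush: the push is stiff against the fence, and the TCP's distance from the fence is 109 mm, against 108 expected. I'll back off and go round behind the handle.

Call:
{"method": "move_arm", "body": {
  "plan": [
    {"offset": [0.1,0,0],"turn": 0,"jaw": 0},
    {"offset": [0.2,0,0],"turn": 0,"jaw": 0},
    {"offset": [0.6,0,0],"turn": 0,"jaw": 0},
    {"offset": [0.3,0.8,0],"turn": 0,"jaw": 0},
    {"offset": [0,0.9,0],"turn": 0,"jaw": 0}
  ]
}}

```text
time_s: 9.5
tool_pos: [478.1, 106.7, -19.9]
ee_rot: [[-0.988, -0.157, 0.0], [-0.157, 0.988, -0.0], [-0.0, -0.0, -1.0]]
contact_force: [1.0, 1.5, 0.1]
width: 0.5
gripper_force: 0.0
```

Call:
{"method": "move_arm", "body": {
  "plan": [
    {"offset": [0,0.7,0],"turn": 0,"jaw": 0},
    {"offset": [0,0,0],"turn": 0,"jaw": 0},
    {"offset": [0,0,0],"turn": 0,"jaw": 0}
  ]
}}

```text
time_s: 9.8
tool_pos: [474.9, 135.2, -20.0]
ee_rot: [[-0.987, -0.161, 0.001], [-0.161, 0.987, 0.0], [-0.001, -0.0, -1.0]]
contact_force: [0.3, -1.3, -0.7]
width: 0.3
gripper_force: 0.0
```

```bash
python3 - <<'E'
from h import *
s=observe();p=s["tool_pos"];print(s["time_s"],p,s["contact_force"],"u",.16*p[0]-.987*p[1],"n",.987*p[0]+.16*p[1])
i=get_image("top");w=get_image("side")
for c in("side","top"):
  for t in ["scraper","blade_edge"]:
    print(c,t,[(np.round(r["position"],1).tolist(),round(r["score"],2)) for r in spot_point(c,t) if r["position"][0]>480])
a=i[165:285,285:445]
cv2.imwrite("pics/c6.png",cv2.resize(a,None,fx=5,fy=5,interpolation=cv2.INTER_CUBIC))
E
```

```text
9.8 [474.92951915 135.16425917 -19.95735286] [ 0.29352557 -1.2641033  -0.69399891] u -57.418400732398425 n 490.38171686690845
side scraper [([589.8, 39.1, -1.4], 0.71), ([776.8, 16.9, -1.9], 0.25)]
side blade_edge [([605.4, -48.8, 6.3], 0.72)]
top scraper [([592.7, 36.5, 0.7], 0.6)]
top blade_edge [([602.5, -43.3, -0.1], 0.74)]
```

View pics/c6.png

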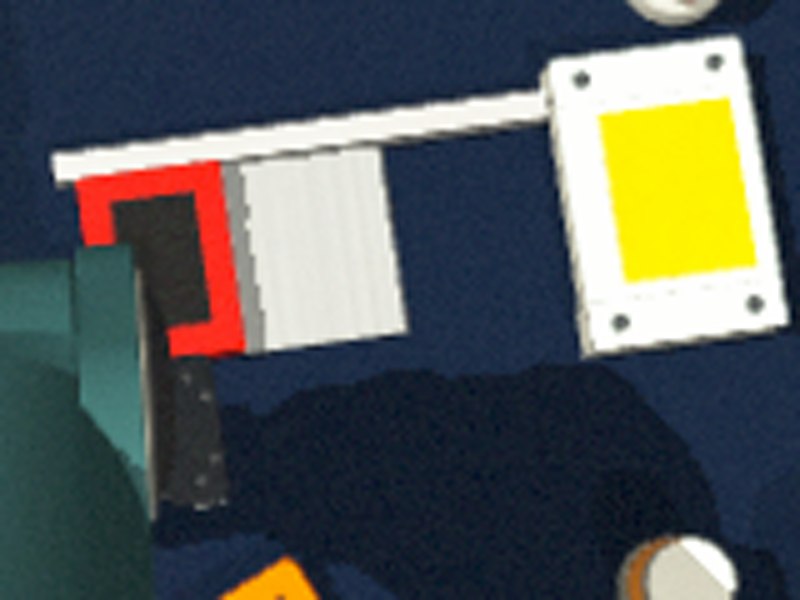

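The picture shows the scraper flush along the fence, with the blade edge (382,147)–(408,332) well outside the block. Next I'll bring the fingers behind the handle.

Call:
{"method": "move_arm", "body": {
  "plan": [
    {"offset": [-0.8,0,0],"turn": 0,"jaw": 0},
    {"offset": [-0.8,0,0],"turn": 0,"jaw": 0},
    {"offset": [-0.75,0,0],"turn": 0,"jaw": 0},
    {"offset": [0,-0.2,0],"turn": 0,"jaw": 0},
    {"offset": [0,-0.15,0],"turn": 0,"jaw": 0}
  ]
}}

```text
time_s: 10.6
tool_pos: [569.8, 134.7, -20.5]
ee_rot: [[-0.987, -0.159, -0.0], [-0.159, 0.987, -0.001], [0.001, -0.001, -1.0]]
contact_force: [0.5, 0.1, -0.4]
width: 0.2
gripper_force: 0.0
```

Call:
{"method": "move_arm", "body": {
  "plan": [
    {"offset": [0,-0.15,0],"turn": 0,"jaw": 0},
    {"offset": [0,-0.15,0],"turn": 0,"jaw": 0},
    {"offset": [0,-0.15,0],"turn": 0,"jaw": 0}
  ]
}}

```text
time_s: 10.9
tool_pos: [572.0, 117.9, -20.1]
ee_rot: [[-0.987, -0.16, -0.001], [-0.16, 0.987, 0.0], [0.001, 0.0, -1.0]]
contact_force: [-2.1, 3.4, -0.2]
width: 0.5
gripper_force: 1.6
```

Call:
{"method": "move_arm", "body": {
  "plan": [
    {"offset": [-0.008,-0.2,0],"turn": 0,"jaw": 0},
    {"offset": [-0.008,-0.2,0],"turn": 0,"jaw": 0},
    {"offset": [-0.008,-0.2,0],"turn": 0,"jaw": 0},
    {"offset": [-0.008,-0.2,0],"turn": 0,"jaw": 0},
    {"offset": [-0.008,-0.2,0],"turn": 0,"jaw": 0}
  ]
}}

```text
time_s: 11.4
tool_pos: [580.1, 78.7, -20.2]
ee_rot: [[-0.987, -0.16, -0.001], [-0.16, 0.987, 0.0], [0.001, 0.0, -1.0]]
contact_force: [-2.9, 2.9, 0.0]
width: 0.4
gripper_force: 1.5
```

Call:
{"method": "move_arm", "body": {
  "plan": [
    {"offset": [-0.008,-0.2,0],"turn": 0,"jaw": 0},
    {"offset": [-0.008,-0.2,0],"turn": 0,"jaw": 0},
    {"offset": [0,-0.1,0],"turn": 0,"jaw": 0}
  ]
}}

```text
time_s: 11.7
tool_pos: [584.6, 58.1, -20.1]
ee_rot: [[-0.987, -0.159, 0.0], [-0.159, 0.987, -0.0], [-0.0, -0.0, -1.0]]
contact_force: [-2.7, 2.3, -0.7]
width: 0.5
gripper_force: 1.5
```

```bash
python3 - <<'E'
from h import *
s=observe();p=s["tool_pos"];print(s["time_s"],p,s["contact_force"],"u",.16*p[0]-.987*p[1],"n",.987*p[0]+.16*p[1])
i=get_image("top");w=get_image("side")
for c in("side","top"):
  for t in ["scraper","blade_edge"]:
    print(c,t,[(np.round(q:=np.array(r["position"]),1).tolist(),round(.16*q[0]-.987*q[1]),round(.987*q[0]+.16*q[1])) for r in spot_point(c,t) if r["position"][0]>480])
a=np.hstack([i[165:285,285:445],w[215:335,310:420]])
cv2.imwrite("pics/c7.png",cv2.resize(a,None,fx=2.9,fy=4,interpolation=cv2.INTER_CUBIC))
E
```

```text
11.7 [584.62501416  58.12507433 -20.07047572] [-2.69726062  2.28613722 -0.68236951] u 36.170553896624135 n 586.324900864573
side scraper [([599.8, -35.1, -2.3], 131, 586), ([573.5, 417.2, -2.3], -320, 633)]
side blade_edge [([616.4, -113.9, 5.0], 211, 590)]
top scraper [([600.3, -31.2, 1.3], 127, 588)]
top blade_edge [([615.2, -113.0, 2.8], 210, 589)]
```

View pics/c7.png

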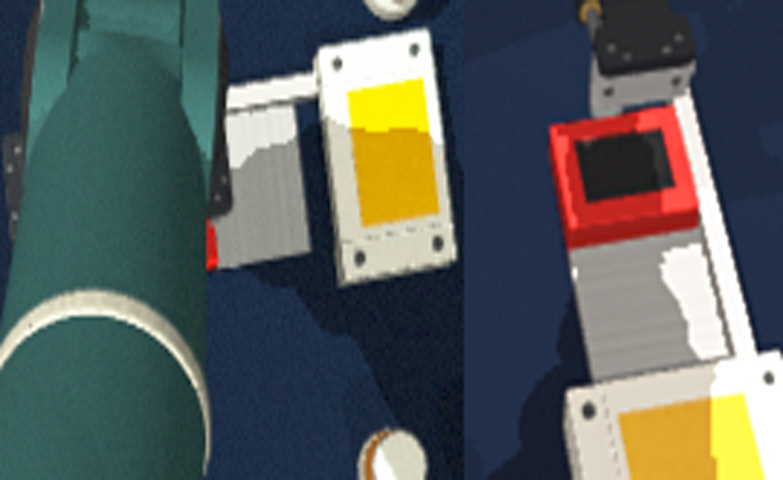

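The side view shows the scraper still flush along the fence, with the blade just short of the slot mouth. I'll keep pushing.

Call:
{"method": "move_arm", "body": {
  "plan": [
    {"offset": [-0.004,-0.18,0],"turn": 0,"jaw": 0},
    {"offset": [-0.004,-0.18,0],"turn": 0,"jaw": 0},
    {"offset": [-0.004,-0.18,0],"turn": 0,"jaw": 0}
  ]
}}

```text
time_s: 12.3
tool_pos: [588.4, 37.4, -20.1]
ee_rot: [[-0.987, -0.159, -0.0], [-0.159, 0.987, -0.0], [0.0, -0.0, -1.0]]
contact_force: [-1.1, 3.1, 0.9]
width: 0.2
gripper_force: 1.5
```

Call:
{"method": "move_arm", "body": {
  "plan": [
    {"offset": [-0.004,-0.18,0],"turn": 0,"jaw": 0},
    {"offset": [-0.004,-0.18,0],"turn": 0,"jaw": 0},
    {"offset": [0,-0.18,0],"turn": 0,"jaw": 0}
  ]
}}

```text
time_s: 12.6
tool_pos: [591.8, 16.6, -20.1]
ee_rot: [[-0.987, -0.16, -0.001], [-0.16, 0.987, 0.001], [0.001, 0.001, -1.0]]
contact_force: [-3.0, 4.8, 3.9]
width: 0.5
gripper_force: 2.9
```

Call:
{"method": "move_arm", "body": {
  "plan": [
    {"offset": [0,-0.12,0],"turn": 0,"jaw": 0},
    {"offset": [0,-0.05,0],"turn": 0,"jaw": 0}
  ]
}}

```text
time_s: 12.8
tool_pos: [593.0, 9.4, -20.1]
ee_rot: [[-0.987, -0.159, -0.0], [-0.159, 0.987, 0.0], [0.0, 0.0, -1.0]]
contact_force: [-3.5, 6.0, 4.2]
width: 0.3
gripper_force: 3.2
```

Call:
{"method": "move_arm", "body": {
  "plan": [
    {"offset": [0.02,0,0],"turn": 0,"jaw": 0},
    {"offset": [0,-0.05,0],"turn": 0,"jaw": 0}
  ]
}}

```text
time_s: 13.0
tool_pos: [592.8, 8.1, -20.1]
ee_rot: [[-0.987, -0.16, 0.0], [-0.16, 0.987, -0.0], [-0.0, -0.0, -1.0]]
contact_force: [-1.0, 2.5, 2.2]
width: 0.3
gripper_force: 1.5
```

Call:
{"method": "move_arm", "body": {
  "plan": [
    {"offset": [0.01,-0.05,0],"turn": 0,"jaw": 0},
    {"offset": [0,-0.05,0],"turn": 0,"jaw": 0}
  ]
}}

```text
time_s: 13.2
tool_pos: [593.1, 3.8, -20.1]
ee_rot: [[-0.987, -0.16, 0.0], [-0.16, 0.987, -0.0], [-0.0, -0.0, -1.0]]
contact_force: [-0.2, 1.9, 0.9]
width: 0.5
gripper_force: 1.2
```

Call:
{"method": "move_arm", "body": {
  "plan": [
    {"offset": [0,-0.04,0],"turn": 0,"jaw": 0},
    {"offset": [0,-0.04,0],"turn": 0,"jaw": 0},
    {"offset": [0,-0.03,0],"turn": 0,"jaw": 0}
  ]
}}

```text
time_s: 13.5
tool_pos: [593.7, -0.5, -20.1]
ee_rot: [[-0.987, -0.16, 0.0], [-0.16, 0.987, -0.0], [-0.0, -0.0, -1.0]]
contact_force: [0.5, 2.5, 2.0]
width: 0.6
gripper_force: 1.4
```

Call:
{"method": "move_arm", "body": {
  "plan": [
    {"offset": [0,-0.02,0],"turn": 0,"jaw": 0},
    {"offset": [0,-0.02,0],"turn": 0,"jaw": 0}
  ]
}}

```text
time_s: 13.7
tool_pos: [594.0, -2.0, -20.1]
ee_rot: [[-0.987, -0.16, 0.0], [-0.16, 0.987, 0.0], [-0.0, -0.0, -1.0]]
contact_force: [-1.1, 3.4, 1.7]
width: 0.6
gripper_force: 1.5
```

Call:
{"method": "move_arm", "body": {
  "plan": [
    {"offset": [0,-0.02,0],"turn": 0,"jaw": 0},
    {"offset": [0,-0.02,0],"turn": 0,"jaw": 0}
  ]
}}

```text
time_s: 13.9
tool_pos: [594.2, -3.6, -20.1]
ee_rot: [[-0.987, -0.16, 0.0], [-0.16, 0.987, -0.0], [0.0, -0.0, -1.0]]
contact_force: [-0.7, 3.0, 2.2]
width: 0.4
gripper_force: 1.5
```

Call:
{"method": "move_arm", "body": {
  "plan": [
    {"offset": [0,-0.02,0],"turn": 0,"jaw": 0},
    {"offset": [0,-0.015,0],"turn": 0,"jaw": 0}
  ]
}}

```text
time_s: 14.1
tool_pos: [594.4, -5.0, -20.1]
ee_rot: [[-0.987, -0.16, 0.0], [-0.16, 0.987, -0.0], [-0.0, -0.0, -1.0]]
contact_force: [-0.7, 2.8, 2.5]
width: 0.6
gripper_force: 1.6
```

Call:
{"method": "move_arm", "body": {
  "plan": [
    {"offset": [0,-0.02,0],"turn": 0,"jaw": 0},
    {"offset": [0,-0.015,0],"turn": 0,"jaw": 0}
  ]
}}

```text
time_s: 14.3
tool_pos: [594.6, -6.4, -20.1]
ee_rot: [[-0.987, -0.16, 0.0], [-0.16, 0.987, -0.0], [-0.0, -0.0, -1.0]]
contact_force: [-1.6, 3.6, 2.3]
width: 0.5
gripper_force: 1.7
```

Call:
{"method": "move_arm", "body": {
  "plan": [
    {"offset": [0,-0.02,0],"turn": 0,"jaw": 0},
    {"offset": [0,-0.015,0],"turn": 0,"jaw": 0}
  ]
}}

```text
time_s: 14.5
tool_pos: [594.8, -7.8, -20.1]
ee_rot: [[-0.987, -0.16, 0.0], [-0.16, 0.987, -0.0], [-0.0, -0.0, -1.0]]
contact_force: [-0.6, 3.7, 3.2]
width: 0.4
gripper_force: 1.7
```

Call:
{"method": "move_arm", "body": {
  "plan": [
    {"offset": [0,-0.02,0],"turn": 0,"jaw": 0},
    {"offset": [0,-0.015,0],"turn": 0,"jaw": 0}
  ]
}}

```text
time_s: 14.7
tool_pos: [595.0, -9.1, -20.1]
ee_rot: [[-0.987, -0.16, -0.0], [-0.16, 0.987, -0.0], [0.0, -0.0, -1.0]]
contact_force: [-0.4, 3.4, 2.8]
width: 0.3
gripper_force: 1.8
```

Call:
{"method": "move_arm", "body": {
  "plan": [
    {"offset": [0,-0.02,0],"turn": 0,"jaw": 0},
    {"offset": [0,-0.015,0],"turn": 0,"jaw": 0}
  ]
}}

```text
time_s: 14.9
tool_pos: [595.3, -10.6, -20.1]
ee_rot: [[-0.987, -0.16, 0.0], [-0.16, 0.987, -0.0], [-0.0, -0.0, -1.0]]
contact_force: [-0.8, 2.8, 2.4]
width: 0.6
gripper_force: 1.8
```

Call:
{"method": "move_arm", "body": {
  "plan": [
    {"offset": [0,-0.02,0],"turn": 0,"jaw": 0},
    {"offset": [0,-0.015,0],"turn": 0,"jaw": 0}
  ]
}}

```text
time_s: 15.1
tool_pos: [595.5, -12.0, -20.1]
ee_rot: [[-0.987, -0.159, 0.0], [-0.159, 0.987, -0.0], [-0.0, -0.0, -1.0]]
contact_force: [-0.9, 3.7, 2.8]
width: 0.1
gripper_force: 1.9
```

Call:
{"method": "move_arm", "body": {
  "plan": [
    {"offset": [0,-0.02,0],"turn": 0,"jaw": 0},
    {"offset": [0,-0.02,0],"turn": 0,"jaw": 0}
  ]
}}

```text
time_s: 15.3
tool_pos: [595.8, -13.5, -20.1]
ee_rot: [[-0.987, -0.16, 0.0], [-0.16, 0.987, -0.0], [-0.0, -0.0, -1.0]]
contact_force: [0.3, 3.4, 2.9]
width: 0.3
gripper_force: 1.8
```

Call:
{"method": "move_arm", "body": {
  "plan": [
    {"offset": [0,-0.02,0],"turn": 0,"jaw": 0},
    {"offset": [0,-0.02,0],"turn": 0,"jaw": 0}
  ]
}}

```text
time_s: 15.5
tool_pos: [596.0, -15.1, -20.1]
ee_rot: [[-0.987, -0.16, 0.0], [-0.16, 0.987, -0.0], [-0.0, -0.0, -1.0]]
contact_force: [-0.3, 3.1, 2.1]
width: 0.6
gripper_force: 1.8
```

Call:
{"method": "move_arm", "body": {
  "plan": [
    {"offset": [0,-0.02,0],"turn": 0,"jaw": 0},
    {"offset": [0,-0.02,0],"turn": 0,"jaw": 0}
  ]
}}

```text
time_s: 15.7
tool_pos: [596.3, -16.7, -20.1]
ee_rot: [[-0.987, -0.16, 0.0], [-0.16, 0.987, -0.0], [-0.0, -0.0, -1.0]]
contact_force: [-0.5, 3.5, 2.1]
width: 0.4
gripper_force: 1.8
```

Call:
{"method": "move_arm", "body": {
  "plan": [
    {"offset": [0,-0.02,0],"turn": 0,"jaw": 0},
    {"offset": [0,-0.02,0],"turn": 0,"jaw": 0}
  ]
}}

```text
time_s: 15.9
tool_pos: [596.5, -18.2, -20.1]
ee_rot: [[-0.987, -0.16, 0.0], [-0.16, 0.987, -0.0], [0.0, -0.0, -1.0]]
contact_force: [-1.2, 3.1, 2.6]
width: 0.3
gripper_force: 1.8
```

Call:
{"method": "move_arm", "body": {
  "plan": [
    {"offset": [0,-0.02,0],"turn": 0,"jaw": 0},
    {"offset": [0,-0.02,0],"turn": 0,"jaw": 0}
  ]
}}

```text
time_s: 16.1
tool_pos: [596.7, -19.8, -20.1]
ee_rot: [[-0.987, -0.16, -0.0], [-0.16, 0.987, -0.0], [0.0, -0.0, -1.0]]
contact_force: [-0.4, 2.9, 3.9]
width: 0.7
gripper_force: 1.8
```

Call:
{"method": "move_arm", "body": {
  "plan": [
    {"offset": [0,-0.02,0],"turn": 0,"jaw": 0},
    {"offset": [0,-0.02,0],"turn": 0,"jaw": 0}
  ]
}}

```text
time_s: 16.3
tool_pos: [597.0, -21.4, -20.1]
ee_rot: [[-0.987, -0.159, 0.0], [-0.159, 0.987, -0.0], [-0.0, -0.0, -1.0]]
contact_force: [-0.7, 4.1, 2.5]
width: 0.7
gripper_force: 1.8
```

Call:
{"method": "move_arm", "body": {
  "plan": [
    {"offset": [0,-0.02,0],"turn": 0,"jaw": 0},
    {"offset": [0,-0.02,0],"turn": 0,"jaw": 0}
  ]
}}

```text
time_s: 16.5
tool_pos: [597.3, -23.0, -20.1]
ee_rot: [[-0.987, -0.159, 0.0], [-0.159, 0.987, -0.0], [-0.0, -0.0, -1.0]]
contact_force: [-0.8, 3.7, 3.2]
width: 0.8
gripper_force: 1.8
```

Call:
{"method": "move_arm", "body": {
  "plan": [
    {"offset": [0,-0.02,0],"turn": 0,"jaw": 0},
    {"offset": [0,-0.015,0],"turn": 0,"jaw": 0}
  ]
}}

```text
time_s: 16.7
tool_pos: [597.5, -24.4, -20.1]
ee_rot: [[-0.987, -0.159, 0.0], [-0.159, 0.987, -0.0], [-0.0, -0.0, -1.0]]
contact_force: [-0.2, 4.2, 2.0]
width: 0.8
gripper_force: 1.8
```

Call:
{"method": "move_arm", "body": {
  "plan": [
    {"offset": [0,-0.02,0],"turn": 0,"jaw": 0},
    {"offset": [0,-0.015,0],"turn": 0,"jaw": 0}
  ]
}}

```text
time_s: 16.9
tool_pos: [597.7, -25.8, -20.1]
ee_rot: [[-0.987, -0.159, 0.0], [-0.159, 0.987, -0.0], [0.0, -0.0, -1.0]]
contact_force: [-1.0, 3.7, 2.5]
width: 0.8
gripper_force: 1.8
```

```bash
python3 - <<'E'
from h import *
i=get_image("top");w=get_image("side");g=lambda q:(round(.16*q[0]-.987*q[1],1),round(.987*q[0]+.16*q[1],1))
for c in("side","top"):
  for t in ["scraper","block"]:
    print(c,t,[(g(r["position"]),round(r["position"][2]),round(r["score"],2)) for r in spot_point(c,t) if r["position"][0]>480])
# red handle front top edge vs expectation in side view
hsv=cv2.cvtColor(w,cv2.COLOR_BGR2HSV);m=((hsv[...,0]<6)|(hsv[...,0]>174))&(hsv[...,1]>180)&(hsv[...,2]>60)
m[:, :300]=0;m[:,430:]=0;m[:200]=0;m[345:]=0
ys,xs=np.nonzero(m);print(xs.min(),xs.max(),ys.min(),ys.max())
P=lambda u,n,z:proj("side",[.16*u+.987*n,-.987*u+.16*n,z]).round(1)
for uo in (207,211,215,219): # origin u ; front face bottom/top robot-side corner, rear
  print(uo,P(uo-5,539,5),P(uo-5,639,5),P(uo-5,589,5),P(uo-80,639,24))
c=xs==int(P(211,589,5)[0]);print(np.unique(ys[c]))
E
```

```text
side scraper [((210.9, 587.9), 2, 0.6)]
side block [((228.5, 589.0), 2, 0.85)]
top scraper []
top block [((234.1, 593.2), -1, 0.87)]
347 400 273 308
207 [352.9 306.5] [399.5 300.5] [376.3 303.4] [391.4 267.2]
211 [353.3 308. ] [400.1 302. ] [376.8 305. ] [391.8 268.6]
215 [353.7 309.6] [400.6 303.6] [377.3 306.6] [392.3 270.1]
219 [354.1 311.2] [401.1 305.1] [377.7 308.2] [392.8 271.5]
[274 275 276 277 295 296 297 298 299 300 301 302 303 304 305]
```

Call:
{"method": "move_arm", "body": {
  "plan": [
    {"offset": [0,-0.02,0],"turn": 0,"jaw": 0},
    {"offset": [0,-0.015,0],"turn": 0,"jaw": 0}
  ]
}}

```text
time_s: 17.4
tool_pos: [597.9, -27.1, -20.1]
ee_rot: [[-0.987, -0.16, -0.0], [-0.16, 0.987, -0.0], [0.0, -0.0, -1.0]]
contact_force: [-0.4, 2.6, 2.2]
width: 0.3
gripper_force: 1.5
```

Call:
{"method": "move_arm", "body": {
  "plan": [
    {"offset": [0,-0.02,0],"turn": 0,"jaw": 0},
    {"offset": [0,-0.015,0],"turn": 0,"jaw": 0}
  ]
}}

```text
time_s: 17.6
tool_pos: [598.1, -28.6, -20.1]
ee_rot: [[-0.987, -0.159, -0.0], [-0.159, 0.987, -0.0], [0.0, -0.0, -1.0]]
contact_force: [-0.9, 2.6, 1.4]
width: 0.2
gripper_force: 1.4
```

Call:
{"method": "move_arm", "body": {
  "plan": [
    {"offset": [0,-0.02,0],"turn": 0,"jaw": 0},
    {"offset": [0,-0.015,0],"turn": 0,"jaw": 0}
  ]
}}

```text
time_s: 17.8
tool_pos: [598.4, -30.0, -20.1]
ee_rot: [[-0.987, -0.159, -0.0], [-0.159, 0.987, -0.0], [0.0, -0.0, -1.0]]
contact_force: [-0.4, 2.1, 0.8]
width: 0.7
gripper_force: 1.4
```

Call:
{"method": "move_arm", "body": {
  "plan": [
    {"offset": [0,-0.02,0],"turn": 0,"jaw": 0},
    {"offset": [0,-0.015,0],"turn": 0,"jaw": 0}
  ]
}}

```text
time_s: 18.0
tool_pos: [598.6, -31.3, -20.1]
ee_rot: [[-0.987, -0.16, -0.0], [-0.16, 0.987, -0.0], [0.0, -0.0, -1.0]]
contact_force: [-0.8, 2.9, 1.7]
width: 0.1
gripper_force: 1.3
```

Call:
{"method": "move_arm", "body": {
  "plan": [
    {"offset": [0,-0.02,0],"turn": 0,"jaw": 0},
    {"offset": [0,-0.015,0],"turn": 0,"jaw": 0}
  ]
}}

```text
time_s: 18.2
tool_pos: [598.6, -31.4, -20.1]
ee_rot: [[-0.987, -0.16, -0.001], [-0.16, 0.987, 0.001], [0.0, 0.001, -1.0]]
contact_force: [-3.4, 10.5, 4.5]
width: 1.0
gripper_force: 5.4
```

It came up firmly against the stop: the TCP halted with about 11 N at the wrist, less roughly 3 N of sliding friction. I'll back straight off.

Call:
{"method": "move_arm", "body": {
  "plan": [
    {"offset": [0,0.05,0],"turn": 0,"jaw": 0},
    {"offset": [0,0.3,0],"turn": 0,"jaw": 0},
    {"offset": [0,0.8,0],"turn": 0,"jaw": 0},
    {"offset": [0,0,-0.9],"turn": 0,"jaw": 0},
    {"offset": [0,0,-0.9],"turn": 0,"jaw": 0}
  ]
}}

```text
time_s: 18.7
tool_pos: [590.5, 14.2, 52.0]
ee_rot: [[-0.987, -0.161, -0.002], [-0.161, 0.987, -0.001], [0.002, -0.0, -1.0]]
contact_force: [-0.1, 0.3, 1.2]
width: 0.4
gripper_force: 0.0
```

Call:
{"method": "move_arm", "body": {
  "plan": [
    {"offset": [0,0.5,-0.9],"turn": 0,"jaw": 0},
    {"offset": [0.5,0.5,-0.5],"turn": 0,"jaw": 0},
    {"offset": [0.5,0.5,0],"turn": 0,"jaw": 0},
    {"offset": [0,0,0],"turn": 0,"jaw": 0},
    {"offset": [0,0,0],"turn": 0,"jaw": 0}
  ]
}}

```text
time_s: 19.2
tool_pos: [542.3, 66.4, 108.1]
ee_rot: [[-0.987, -0.161, 0.0], [-0.161, 0.987, 0.0], [-0.001, 0.0, -1.0]]
contact_force: [0.6, 0.4, -0.8]
width: 0.2
gripper_force: 0.0
```

```bash
python3 - <<'E'
from h import *
s=observe();print(s["time_s"],s["tool_pos"],s["contact_force"])
w=get_image("side");g=lambda q:(round(.16*q[0]-.987*q[1],1),round(.987*q[0]+.16*q[1],1))
for t in ["scraper","block","jar","beaker","tub"]:
    print(t,[(g(r["position"]),round(r["position"][2]),round(r["score"],2)) for r in spot_point("side",t) if r["position"][0]>400])
hsv=cv2.cvtColor(w,cv2.COLOR_BGR2HSV);m=((hsv[...,0]<6)|(hsv[...,0]>174))&(hsv[...,1]>180)&(hsv[...,2]>60)
m[:, :300]=0;m[:,430:]=0;m[:200]=0;m[345:]=0
ys,xs=np.nonzero(m);print(xs.min(),xs.max(),ys.min(),ys.max())
P=lambda u,n,z:proj("side",[.16*u+.987*n,-.987*u+.16*n,z]).round(1)
for uo in (214,217,220):print(uo,P(uo-5,539,5),P(uo-5,639,5),P(uo-80,639,24))
E
```

```text
19.2 [542.26247321  66.42278052 108.09933376] [ 0.63707404  0.38818564 -0.7786887 ]
scraper [((218.6, 589.7), -4, 0.71)]
block [((232.2, 588.8), 2, 0.92)]
jar [((251.6, 387.5), 2, 0.64)]
beaker [((342.0, 364.2), -1, 0.56)]
tub [((311.3, 712.4), 4, 0.88)]
348 401 273 309
214 [353.6 309.2] [400.5 303.2] [392.2 269.7]
217 [353.9 310.4] [400.8 304.3] [392.6 270.8]
220 [354.2 311.6] [401.2 305.5] [392.9 271.9]
```

```bash
python3 -c "
from bench import *
print(close_job())"
```

```text
the job is handed in; nothing more can be done
None
```

The red-handled scraper was slid flush to the fence and pushed blade-first about 67 mm into the slot. It met the hidden stop with roughly 8 N on it, under the 14 N slip point, then the arm backed clear and I handed the job in at about 19 s with no verdict returned; the early finger-height error touched nothing, and the fence push peaked near 66 N at the wrist (limit 120 N).

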